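# Open the push-and-turn cap of the lens-solvent bottle

### The job

Open the amber solvent bottle by the microscope: press its red child-resistant cap down and turn it anticlockwise until it is free, lift it off, and set it down gently, right way up, in the middle of the steel tray. Press and turn with a measured hand, no harder than the cap needs, and leave the other things where they are.

Things in the scene. Friction and masses are not known exactly. Their poses are not given: they have to be found in the camera images.
- cap_mid (a point): Centre (on the axis, half-way up) of the red outer shell of the amber bottle's cap (called cap); sinks and turns with the shell. Shell: upright cylinder, 58 mm diameter, 38 mm tall; a white inner cap shows 3 mm below it, so when loose the cap stands with this point 22 mm above its foot. About 0.1 kg. Unpressed, the shell only ratchets round the inner cap, which stays locked.
- neck (a point): Centre of the amber bottle's (called bottle) mouth rim, 170 mm up; closed and unpressed, cap_mid is 2 mm above it. The shell is sprung up (4 N to start, 9 N fully down). Its teeth meet those inside 3 to 10 mm down (differs from cap to cap), may stand tip on tip, and drop 2.5 mm into mesh within 30 degrees of turning under load; then they drive. Keep 10 to 18 N on it. The bottle is clamped to the table.
- tray: Shallow square steel tray fixed to the table, 160 x 160 mm outside, walls 4 mm thick and 14 mm high, inner floor 4 mm above the table; origin at the centre of its underside, x and y along its sides.
- objective: Brass microscope objective standing on the table, 30 mm in diameter, 46 mm tall; leave it alone. Origin at its foot.
- petri: Closed clear dish, 90 mm in diameter, 16 mm tall; leave it alone.
- oil_bottle: Small amber dropper bottle, 32 mm in diameter, 70 mm tall; leave it alone.
- slide_box: Blue and grey slide box, 100 x 170 x 31 mm; leave it alone.
- post_mount: Lens on a steel post with a round foot, 145 mm tall; leave it alone.
- driver: Screwdriver with yellow handle, 170 mm long, lying; leave it alone.
- pen_pot: Black cup, 72 mm in diameter, 90 mm tall; leave it alone.
- lock (a point): Point on the bottle's axis at its bayonet lock, 158 mm above the table. In mesh the inner cap turns a further 40 to 60 degrees anticlockwise from above (differs), to a firm stop; there it is free (at most 90 degrees of turning in all). Unpressed it rises 3 mm and lifts straight off. Over 50 N between cap and bottle damages them. Bottle: 80 mm diameter, shoulder 125 mm above the table.
There are look-alikes about, which are no part of the job. Of the things like the part that bears cap_mid, leave any that is blue; of the rest the smaller one is meant. Several things look just like the part that bears neck: the one meant starts farthest from the robot's base.

How it is judged:
On the way, in this order (a step that is already met when the one before it is completed fails the run):
1. the inner cap is turned to its opening (within 15 degrees) while still seated on the neck (angle between the x axis of cap and the x axis of bottle, either way round below 0.26 rad and z of cap in the frame of bottle below 0.156 m and horizontal distance between cap_mid and neck below 0.006 m), for 0.1 s.
2. the cap is lifted clear of the neck (z of cap in the frame of bottle above 0.175 m), for 0.1 s.
At the end, for the whole second after the job is handed in: The cap stands upright (within 6 degrees) and at rest on the tray's floor, its axis within 35 mm of the tray's centre (horizontal distance between cap and tray below 0.035 m and z of cap in the frame of tray between 0.001 and 0.008 m and angle between cap's own z axis and vertical below 0.1 rad and linear speed of cap below 0.02 m/s and angular speed of cap below 0.2 rad/s); the robot touches nothing.
It fails at once if more than 50 N between cap and bottle (pressed too hard, or forced against the stop or while locked) (contact force between cap and bottle above 50 N).
It fails at once if the cap is dropped or pushed onto the tray with more than 25 N (contact force between cap and tray above 25 N).
It fails at once if a bystander is moved by more than 30 mm (distance of any of objective, petri, oil_bottle, slide_box, post_mount, driver, pen_pot from where it was at the start of the episode above 0.03 m).
It also fails if it takes over 72 s, if anything falls off the work surface, if the arm or the gripper's body presses on something with over 40 N, if the wrist force passes 120 N, or if a joint passes its speed limit or range.

### The arm

A 6-joint arm with a two-finger parallel gripper is mounted at the origin on the work surface. World frame = base frame: x ahead of the robot, y to its left, z up, the work surface at z = 0. Lengths are in m, angles in rad, forces in N, time in s.
With the tool pointing down it reaches from about 0.375 to 0.975 m from the base axis. Payload 3.8 kg.
Tool frame: the origin (TCP) lies at the very end of the fingers, on their centre line; the grasp point (between the pads) lies 19 mm behind it; z points along the fingers, y is the line along which they close (so a half turn about z gives the same grasp; the last joint's range is limited). The gripper opens to 85 mm and grips with 20 to 120 N. Pads are 22 mm wide; open, the fingers measure 114 mm over their backs; the gripper's body (76 mm by 85 mm) begins 54 mm behind the grasp point. The pads swing forward as they close: fully open they stand 13 mm farther back than shut.
Start: joints at [1.196, 0.264, 1.604, -0, 1.274, -0.037], TCP at [0.224, 0.637, 0.231] pointing down, gripper open.
Joint ranges: [-2.63, 2.63], [-0.94, 2.18], [0.31, 2.57], [-1.31, 4.45], [0, 2.66], [-2.55, 2.55]. Speed limits (rad/s): [2.57, 2.57, 3.14, 3.14, 3.14, 3.14].

### API

Orientations are given as a rotation vector (axis times angle).
In Python, from workcell import read_state, read_camera, calibration, finish_job gives the robot as it stands.
- The arm moves only by the tool step_arm, never from a script. Its argument "commands" is a list of rows, each an object of numbers: "fingers": the gripper's target within -1 to 1 (shut at 1, half-way at 0, fully open at -1); "dx", "dy", "dz": the shift along the tool's x, y, z in m; "roll": the turn about the tool's z in degrees. In form: [{"fingers": .., "dx": .., "dy": .., "dz": .., "roll": ..}, ...]. A call has 1 to 8 rows; each row is the pose to reach, as a shift and turn from the pose commanded when the call began, along the tool's axes at that moment; what a row does not reach only later rows make up. A row lasts 1/8 s, in which the tool goes at most 62.5 mm and 10.7 degrees, less where a joint would pass 70% of its speed; a pose out of reach is approached as far as the arm can. A call with a gripper value outside its range is refused whole. The fingers move at their own pace and stop on an object; "squeeze" is the grip in N (left out, the last holds). Time passes only in rows, so rows that repeat a pose let the fingers close. It gives the time, the measured TCP pose, the force, the opening and the grip force at its end, in the units of the state.
- read_state(): the state, without advancing time (a new reading comes with each control period).
- read_camera(name): name is "side" or "top" or "wrist"; returns (picture, depth): 420x560x3 uint8, blue, green, red; 420x560 float32, m along the optical axis (not along the pixel's ray), 0 where there is no reading.
- calibration(name): a dict with "intrinsics" (3x3 intrinsics, pixels), "world_to_cam" (4x4, takes a point from world to camera coordinates). Camera axes: x right, y up, looking along -z (the intrinsics and any distortion apply to the point x, -y, -z); pixel columns grow to the right and rows downward; lengths in m; the calibration is good to about 2 mm. A picture is of the moment at which its call begins: read the wrist's pose just before it. calibration takes no time and is no camera call; for the wrist camera it gives the pose at the moment of the call.
- finish_job(): hands the job in; it is judged then, once.
The state is a dict: "time": time; "q": joint angles; "joint_vel": joint speeds; "joint_torque": joint torques, N m; "tool_pos": TCP position; "tcp_rot": TCP orientation; "wrist_force": force on the tool from outside, world axes, zero at the start; "torque": the same for the moment, N m; "width": opening from 0.0 (shut) to 1.0 (fully open); "grip_force": force on a finger pad.
Only numpy, scipy, OpenCV 4.12 (cv2) and the standard library are available. Lean on these libraries where they do the work, as an engineer would, in place of code of your own. Each camera call takes 0.05 s, during which the arm holds its last target. There are 200 camera calls.

## Working session

There is one attempt and no reset: what is moved stays moved. The work goes in short steps, Python scripts to look and compute and a tool call to move; the robot and the scene stay as the last step left them, time stands still between calls to the robot, and variables do not carry over. Pictures are saved under pics/ and viewed, at most 10 in all, crops included, and the job is handed in when it is done.

Besides the shell and the picture viewer there is one more tool, called as a command line: name --argument value ..., lists and objects as JSON in quotes. step_arm: Moves the arm, as the interface text tells. Its arguments: {"type":"object","properties":{"commands":{"type":"array","items":{"type":"object","properties":{"fingers":{"type":"number"},"dx":{"type":"number"},"dy":{"type":"number"},"dz":{"type":"number"},"roll":{"type":"number"}}}},"squeeze":{"type":"number"}},"required":["commands"]}

```bash
mkdir -p pics; cat > h.py <<'E'
import numpy as np, cv2
from workcell import *
def ray(cal,u,v):
    K=np.array(cal["intrinsics"]);T=np.array(cal["world_to_cam"]);R=T[:3,:3];t=T[:3,3]
    d=np.linalg.inv(K)@[u,v,1]; d=np.array([d[0],-d[1],-d[2]])
    return -R.T@t, R.T@d
def onz(cal,u,v,z):
    o,d=ray(cal,u,v); return o+d*(z-o[2])/d[2]
def pt(cal,u,v,dep):
    o,d=ray(cal,u,v); return o+d*dep
def cloud(cal,dep):
    v,u=np.mgrid[:dep.shape[0],:dep.shape[1]]
    K=np.array(cal["intrinsics"]);T=np.array(cal["world_to_cam"])
    d=np.stack([u,v,np.ones_like(u)],-1)@np.linalg.inv(K).T*[1,-1,-1]
    return d*dep[...,None]@T[:3,:3]-T[:3,:3].T@T[:3,3]
E
python3 - <<'E'
from h import *
s=read_state();print(s)
for n in ("top","side"):
    im,d=read_camera(n);c=calibration(n);np.savez(n,im=im,d=d);cv2.imwrite(f"pics/{n}1.png",im)
    print({k:np.round(v,3).tolist() for k,v in c.items()})
    P=cloud(c,d);h=cv2.cvtColor(im,cv2.COLOR_BGR2HSV)
    m=(((h[...,0]<8)|(h[...,0]>172))&(h[...,1]>130)&(h[...,2]>60)).astype(np.uint8)
    k,l,st,ce=cv2.connectedComponentsWithStats(m)
    for i in range(1,k):
        if st[i,4]>40:
            q=P[(l==i)&(d>0)];print(n,st[i],ce[i].round(1),np.median(q,0).round(3),q[:,2].max().round(3))
E
```

```text
{'time': 0.0, 'q': array([ 1.19611658e+00,  2.64767376e-01,  1.60538930e+00, -9.14062872e-06,
        1.27367694e+00, -3.68975087e-02]), 'joint_vel': array([-0.00028622, -0.00118377,  0.00127115,  0.0005506 ,  0.00038903,
        0.00170283]), 'joint_torque': array([-4.17261137e-03, -5.15127218e+01, -3.67300200e+01, -4.85661876e-04,
        1.32826509e-02,  3.29049624e-05]), 'tool_pos': array([0.22342718, 0.63617505, 0.22994417]), 'tcp_rot': array([-0.52798825, -3.09644921,  0.00344813]), 'wrist_force': array([-0.20445562,  0.19952562,  0.57354283]), 'torque': array([ 0.01499288, -0.02113061,  0.0010894 ]), 'grip_force': 0.0, 'width': 1.0033888577515162}
{'intrinsics': [[511.184, 0.0, 280.421], [0.0, 511.184, 213.305], [0.0, 0.0, 1.0]], 'world_to_cam': [[-0.003, -1.0, -0.012, 0.034], [0.985, -0.005, 0.173, -0.549], [-0.173, -0.011, 0.985, -1.382], [0.0, 0.0, 0.0, 1.0]]}
top [362 205  27  28 520] [375.1 217.7] [ 0.512 -0.208  0.189] 0.199
top [406 248  33  29 727] [422.5 262.2] [ 0.41  -0.357  0.053] 0.062
{'intrinsics': [[463.362, 0.0, 281.338], [0.0, 463.362, 209.996], [0.0, 0.0, 1.0]], 'world_to_cam': [[0.847, -0.532, -0.008, -0.427], [0.385, 0.602, 0.7, -0.306], [-0.368, -0.596, 0.714, -1.202], [0.0, 0.0, 0.0, 1.0]]}
side [319 242  25  29 577] [330.5 256.1] [ 0.508 -0.22   0.191] 0.2
side [ 313  333   34   40 1066] [328.7 352.8] [ 0.404 -0.37   0.055] 0.062
```

View pics/top1.png

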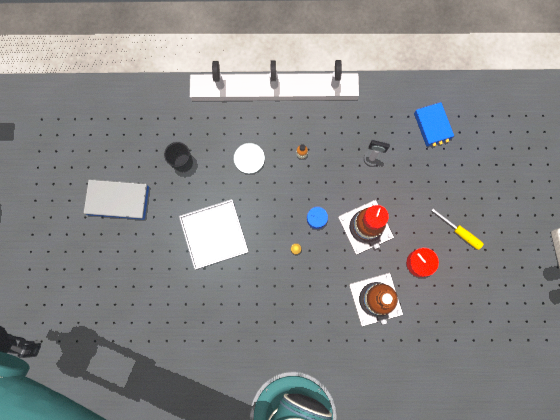

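View pics/side1.png

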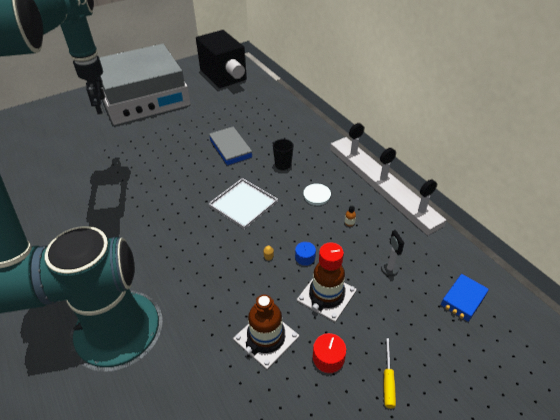

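The top view shows three caps: a red cap on a bottle at (375,218), a larger loose red cap at (422,262), and a blue cap at (317,218). It shows two bottles: the capped one at (370,225), and an open one at (380,298) nearer the base. I choose the smaller red cap on the far bottle at (375,218). The tray is at (213,235).

```bash
python3 - <<'E'
from h import *
for n in ("top","side"):
    z=np.load(n+".npz");im,d=z["im"],z["d"];c=calibration(n);P=cloud(c,d);h=cv2.cvtColor(im,cv2.COLOR_BGR2HSV)
    red=((h[...,0]<8)|(h[...,0]>172))&(h[...,1]>130)&(h[...,2]>60)
    for nm,zt,u,v in (("cap",.191,*((375,218) if n=="top" else (330,256))),("loose",.06,*((422,262) if n=="top" else (329,352)))):
        near=np.zeros(red.shape,np.uint8);cv2.circle(near,(u,v),22,1,-1)
        m=(near>0)&(P[...,2]>zt-.012)&(d>0)&(P[...,2]<zt+.02)
        print(n,nm,"z top",np.percentile(P[...,2][m],[10,50,90]).round(4))
        mm=(red&(near>0)&(abs(P[...,2]-np.percentile(P[...,2][m],70))<.007)).astype(np.uint8)
        cs=max(cv2.findContours(mm,0,1)[0],key=cv2.contourArea)
        q=np.array([onz(c,*p[0],zt)[:2] for p in cs],np.float32)
        (x,y),r=cv2.minEnclosingCircle(q);print(" centre",x,y,"r",r)
    # tray
    m=((h[...,1]<40)&(h[...,2]>150)&(abs(P[...,2])<.04)).astype(np.uint8)
    t=(213,235) if n=="top" else (243,203)
    k,l,st,ce=cv2.connectedComponentsWithStats(cv2.morphologyEx(m,3,np.ones((5,5))))
    i=l[t[1],t[0]];cs=max(cv2.findContours((l==i).astype(np.uint8),0,1)[0],key=cv2.contourArea)
    q=np.array([onz(c,*p[0],.012)[:2] for p in cs],np.float32);print(n,"tray",cv2.minAreaRect(q),i)
    crop=im[180:280,330:450] if n=="top" else im[210:330,270:390]
    cv2.imwrite(f"pics/{n}c.png",cv2.resize(crop,None,fx=4,fy=4))
a,b=cv2.imread("pics/topc.png"),cv2.imread("pics/sidec.png")
cv2.imwrite("pics/crop.png",cv2.hconcat([cv2.resize(a,(390,400)),cv2.resize(b,(400,400))]))
E
```

```text
top cap z top [0.1866 0.1904 0.1938]
 centre 0.5143464803695679 -0.2107226699590683 r 0.02967418171465397
top loose z top [0.0505 0.0542 0.0581]
 centre 0.41114315390586853 -0.3581330478191376 r 0.03901597112417221
top tray ((0.49720752239227295, 0.22485573589801788), (0.16485413908958435, 0.1630060374736786), 17.860864639282227) 11
side cap z top [0.1865 0.1928 0.1951]
 centre 0.5149522423744202 -0.21212877333164215 r 0.03167053312063217
side loose z top [0.0534 0.0566 0.0591]
 centre 0.40961945056915283 -0.36416682600975037 r 0.04008536785840988
side tray ((0.4984879195690155, 0.22595077753067017), (0.16115733981132507, 0.16121573746204376), 17.95182228088379) 6
```

View pics/crop.png

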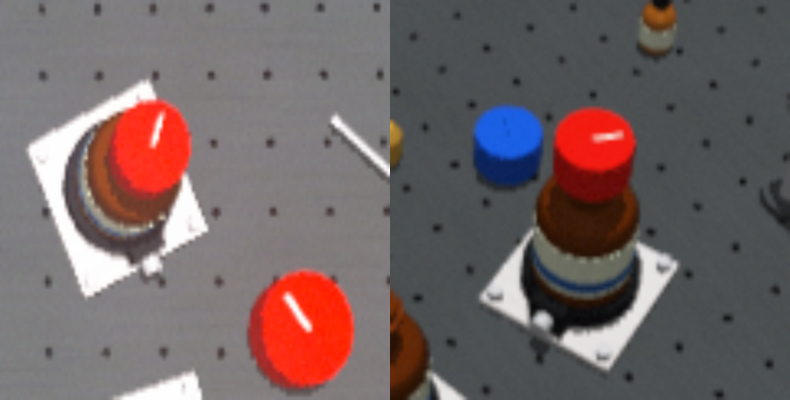

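The crop confirms it: a red cap of 29 mm radius, seated on the clamped amber bottle, with the larger loose red cap and the blue cap both beside it. Next I work out the move.

```bash
cat >> h.py <<'E'
from scipy.spatial.transform import Rotation as Ro
def delta(x,y,z):
    s=read_state();R=Ro.from_rotvec(s["tcp_rot"]).as_matrix()
    print("t %.2f"%s["time"],"pos",s["tool_pos"].round(4),"q",s["q"].round(3),"F",s["wrist_force"].round(1),"w %.3f"%s["width"],"grip %.1f"%s["grip_force"])
    print("tool x",R[:,0].round(3),"y",R[:,1].round(3),"z",R[:,2].round(4),"-> dx,dy,dz",(R.T@(np.array([x,y,z])-s["tool_pos"])).round(4))
E
python3 -c "
from h import *
delta(.5145,-.211,.28)"
```

```text
t 0.10 pos [0.2234 0.6362 0.2301] q [ 1.196  0.265  1.605  0.     1.274 -0.037] F [ 0.4  0.3 -0.3] w 0.998 grip 0.0
tool x [-0.943  0.331  0.   ] y [ 0.331  0.943 -0.002] z [-8.0e-04 -1.9e-03 -1.0e+00] -> dx,dy,dz [-0.5554 -0.703  -0.0485]
```

step_arm --commands '[{"fingers":-1,"dx":-0.034,"dy":-0.044,"dz":-0.04,"roll":10},{"fingers":-1,"dx":-0.069,"dy":-0.088,"dz":-0.05,"roll":20},{"fingers":-1,"dx":-0.104,"dy":-0.132,"dz":-0.05,"roll":30},{"fingers":-1,"dx":-0.139,"dy":-0.176,"dz":-0.05,"roll":40},{"fingers":-1,"dx":-0.174,"dy":-0.22,"dz":-0.05,"roll":50},{"fingers":-1,"dx":-0.208,"dy":-0.264,"dz":-0.05,"roll":60},{"fingers":-1,"dx":-0.243,"dy":-0.308,"dz":-0.05,"roll":70},{"fingers":-1,"dx":-0.278,"dy":-0.352,"dz":-0.05,"roll":80}]' --squeeze 60

```text
time: 1.1
tool_pos: [0.3693, 0.2108, 0.281]
tcp_rot: [2.4, 2.027, -0.0]
wrist_force: [0.8, -0.1, -0.6]
width: 1.002
grip_force: 0.0
```

```bash
python3 -c "
from h import *
delta(.5145,-.211,.28)"
```

```text
t 1.10 pos [0.3693 0.2108 0.281 ] q [ 0.46  -0.255  2.034 -0.     1.362  0.629] F [ 0.8 -0.1 -0.6] w 1.002 grip 0.0
tool x [ 0.168  0.986 -0.   ] y [ 0.986 -0.168  0.   ] z [ 1.e-04 -1.e-04 -1.e+00] -> dx,dy,dz [-0.3915  0.2138  0.001 ]
```

step_arm --commands '[{"fingers":-1,"dx":-0.049,"dy":0.027,"dz":0,"roll":10},{"fingers":-1,"dx":-0.098,"dy":0.053,"dz":0,"roll":20},{"fingers":-1,"dx":-0.147,"dy":0.08,"dz":0,"roll":30},{"fingers":-1,"dx":-0.196,"dy":0.107,"dz":0,"roll":40},{"fingers":-1,"dx":-0.245,"dy":0.134,"dz":0,"roll":50},{"fingers":-1,"dx":-0.294,"dy":0.16,"dz":0,"roll":60},{"fingers":-1,"dx":-0.343,"dy":0.187,"dz":0,"roll":70},{"fingers":-1,"dx":-0.3915,"dy":0.214,"dz":0,"roll":80}]'

```text
time: 2.1
tool_pos: [0.5169, -0.2102, 0.2808]
tcp_rot: [-3.141, -0.008, 0.001]
wrist_force: [0.8, 0.6, -0.2]
width: 0.999
grip_force: 0.0
```

step_arm --commands '[{"fingers":-1,"roll":0},{"fingers":-1,"roll":0}]'

```text
invalid input
```

```bash
python3 - <<'E'
from h import *
delta(.5145,-.211,.28)
c=calibration("wrist");im,d=read_camera("wrist");P=cloud(c,d);h=cv2.cvtColor(im,cv2.COLOR_BGR2HSV)
red=(((h[...,0]<8)|(h[...,0]>172))&(h[...,1]>130)&(h[...,2]>60)&(abs(P[...,2]-.191)<.012)&(d>0)).astype(np.uint8)
k,l,st,ce=cv2.connectedComponentsWithStats(red);i=1+st[1:,4].argmax();print(st[i],ce[i],"z",np.percentile(P[...,2][l==i],[5,50,95]).round(4))
cs=max(cv2.findContours((l==i).astype(np.uint8),0,1)[0],key=cv2.contourArea)
q=np.array([onz(c,*p[0],.191)[:2] for p in cs],np.float32);print(cv2.minEnclosingCircle(q),cv2.fitEllipse(q))
cv2.imwrite("pics/w1.png",im)
E
```

```text
t 2.10 pos [ 0.5169 -0.2102  0.2808] q [-0.431  0.015  1.794  0.     1.333  1.135] F [ 0.8  0.6 -0.2] w 0.999 grip 0.0
tool x [ 1.     0.005 -0.   ] y [ 0.005 -1.    -0.   ] z [-4.e-04  5.e-04 -1.e+00] -> dx,dy,dz [-0.0024  0.0007  0.0008]
[ 240  170   85   84 5369] [281.65505681 212.03706463] z [0.188  0.1909 0.192 ]
((0.519881546497345, -0.2122197151184082), 0.030335715040564537) ((0.5195942521095276, -0.2122633457183838), (0.05689295381307602, 0.05957190319895744), 91.77177429199219)
```

View pics/w1.png

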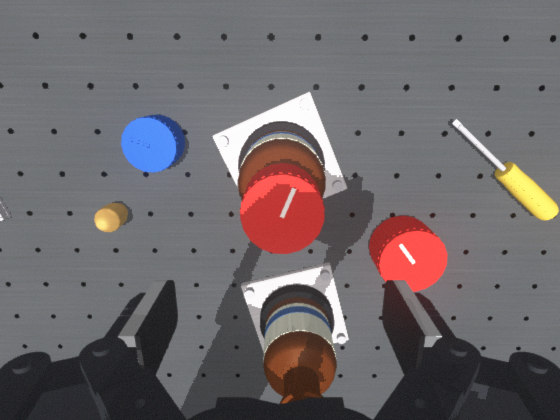

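The wrist view shows the target cap centred at (282,212), with the fingers at the bottom and the gap centred near column 282. The cap's side band biases the fits, so I refit using the far edges only.

```bash
python3 - <<'E'
from h import *
from scipy.optimize import least_squares
W=cv2.imread("pics/w1.png")
z=np.load("top.npz");z2=np.load("side.npz")
for n,im,u,v in (("wrist",W,282,212),("top",z["im"],375,218),("side",z2["im"],330,256)):
    c=calibration(n);h=cv2.cvtColor(im,cv2.COLOR_BGR2HSV)
    red=(((h[...,0]<8)|(h[...,0]>172))&(h[...,1]>130)&(h[...,2]>60)).astype(np.uint8)
    k,l,st,ce=cv2.connectedComponentsWithStats(red);i=l[v+4,u-6]
    cs=max(cv2.findContours((l==i).astype(np.uint8),0,1)[0],key=cv2.contourArea)
    q=np.array([onz(c,*p[0],.191)[:2] for p in cs]);o=ray(c,0,0)[0]
    m=q.mean(0);dirn=m-o[:2];dirn/=np.linalg.norm(dirn)
    far=q[(q-m)@dirn>0.004]
    f=least_squares(lambda p:np.hypot(*(far-p).T)-.029,m,loss="soft_l1",f_scale=.001)
    print(n,"cam",o.round(3),f.x.round(4),np.abs(f.fun).mean().round(5))
E
```

```text
wrist cam [ 0.603 -0.216  0.423] [ 0.5213 -0.219 ] 0.00036
top cam [0.301 0.016 1.457] [ 0.5153 -0.2105] 0.00084
side cam [ 0.037 -0.759  1.069] [ 0.5161 -0.2111] 0.00075
```

step_arm --commands '[{"fingers":-1,"dx":0,"dy":0,"dz":0,"roll":0},{"fingers":-1,"dx":0,"dy":0,"dz":0,"roll":0}]'

```text
time: 2.4
tool_pos: [0.5163, -0.2076, 0.2808]
tcp_rot: [-3.141, -0.019, 0.002]
wrist_force: [0.1, -0.0, -0.1]
width: 1.002
grip_force: 0.0
```

```bash
cat > wfit.py <<'E'
from h import *
from scipy.optimize import least_squares
delta(.5155,-.211,.28)
c=calibration("wrist");im,d=read_camera("wrist");h=cv2.cvtColor(im,cv2.COLOR_BGR2HSV)
red=(((h[...,0]<8)|(h[...,0]>172))&(h[...,1]>130)&(h[...,2]>60)).astype(np.uint8)
k,l,st,ce=cv2.connectedComponentsWithStats(red);i=l[216,276]
cs=max(cv2.findContours((l==i).astype(np.uint8),0,1)[0],key=cv2.contourArea)
q=np.array([onz(c,*p[0],.191)[:2] for p in cs]);o=ray(c,0,0)[0]
m=q.mean(0);dirn=m-o[:2];dirn/=np.linalg.norm(dirn)
far=q[(q-m)@dirn>0.004]
f=least_squares(lambda p:np.hypot(*(far-p).T)-.029,m,loss="soft_l1",f_scale=.001)
print("cam",o.round(3),f.x.round(4),np.abs(f.fun).mean().round(5),st[i],q.min(0),q.max(0))
# tool centre-line in image at z=.19
s=read_state();print(s["tool_pos"])
E
python3 wfit.py
```

```text
t 2.40 pos [ 0.5163 -0.2076  0.2808] q [-0.427  0.013  1.797  0.     1.333  1.131] F [ 0.1 -0.  -0.1] w 1.002 grip 0.0
tool x [ 1.     0.012 -0.001] y [ 0.012 -1.    -0.001] z [-0.0011  0.001  -1.    ] -> dx,dy,dz [-0.0009  0.0034  0.0008]
cam [ 0.601 -0.207  0.423] [ 0.5191 -0.2122] 0.00033 [ 244  160   85   93 6031] [ 0.49001774 -0.24104143] [ 0.5557669  -0.18374802]
[ 0.5163993  -0.20732249  0.28101283]
```

step_arm --commands '[{"fingers":-1,"dx":0.0005,"dy":0.004,"dz":0.03,"roll":0},{"fingers":-1,"dx":0.0005,"dy":0.004,"dz":0.06,"roll":0},{"fingers":-1,"dx":0.0005,"dy":0.004,"dz":0.09,"roll":0},{"fingers":-1,"dx":0.0005,"dy":0.004,"dz":0.11,"roll":0},{"fingers":-1,"dx":0.0005,"dy":0.004,"dz":0.125,"roll":0},{"fingers":-1,"dx":0.0005,"dy":0.004,"dz":0.13,"roll":0},{"fingers":-1,"dx":0.0005,"dy":0.004,"dz":0.13,"roll":0}]'

```text
time: 3.32
tool_pos: [0.5177, -0.2125, 0.1516]
tcp_rot: [3.141, 0.018, 0.001]
wrist_force: [-0.1, -1.1, 0.1]
width: 0.999
grip_force: 0.0
```

```bash
python3 - <<'E'
from h import *
delta(.5168,-.2113,.15)
a,_=read_camera("wrist");b,_=read_camera("side")
cv2.imwrite("pics/g.png",cv2.hconcat([a[:, :],cv2.resize(b[160:320,280:380],(240,420))]))
E
```

```text
t 3.33 pos [ 0.5177 -0.2125  0.1516] q [-0.434  0.111  1.937  0.     1.093  1.125] F [-0.1 -1.1  0.1] w 0.999 grip 0.0
tool x [1.    0.011 0.   ] y [ 0.011 -1.     0.   ] z [ 4.e-04 -2.e-04 -1.e+00] -> dx,dy,dz [-0.0009 -0.0012  0.0016]
```

View pics/g.png

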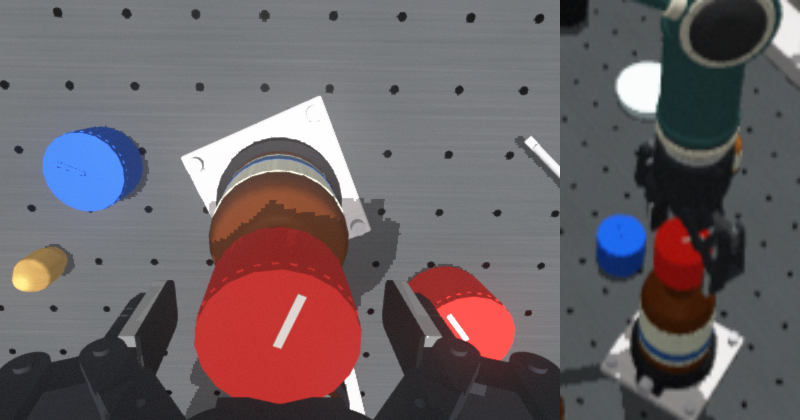

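The cap sits between the pads: its centre is at column 278 and the finger midline at column 280. I close gently and read the forces.

step_arm --commands '[{"fingers":1,"dx":0,"dy":0,"dz":0,"roll":0},{"fingers":1,"dx":0,"dy":0,"dz":0,"roll":0},{"fingers":1,"dx":0,"dy":0,"dz":0,"roll":0},{"fingers":1,"dx":0,"dy":0,"dz":0,"roll":0},{"fingers":1,"dx":0,"dy":0,"dz":0,"roll":0},{"fingers":1,"dx":0,"dy":0,"dz":0,"roll":0}]' --squeeze 25

```text
time: 4.18
tool_pos: [0.5178, -0.2126, 0.1516]
tcp_rot: [3.141, 0.018, 0.002]
wrist_force: [0.5, 0.7, 3.5]
width: 0.671
grip_force: 30.3
```

```bash
python3 - <<'E'
from h import *
delta(.5168,-.2113,.15);print(read_state()["torque"])
a,_=read_camera("wrist");b,_=read_camera("side")
cv2.imwrite("pics/g2.png",cv2.hconcat([a[:, :],cv2.resize(b[190:290,300:360],(240,420))]))
E
```

```text
t 4.17 pos [ 0.5178 -0.2126  0.1516] q [-0.434  0.111  1.937  0.     1.092  1.125] F [0.5 0.7 3.5] w 0.671 grip 30.3
tool x [1.    0.011 0.001] y [ 0.011 -1.     0.   ] z [ 1.e-03 -3.e-04 -1.e+00] -> dx,dy,dz [-0.001  -0.0013  0.0016]
[ 0.15530643 -0.09214077  0.01767549]
```

View pics/g2.png

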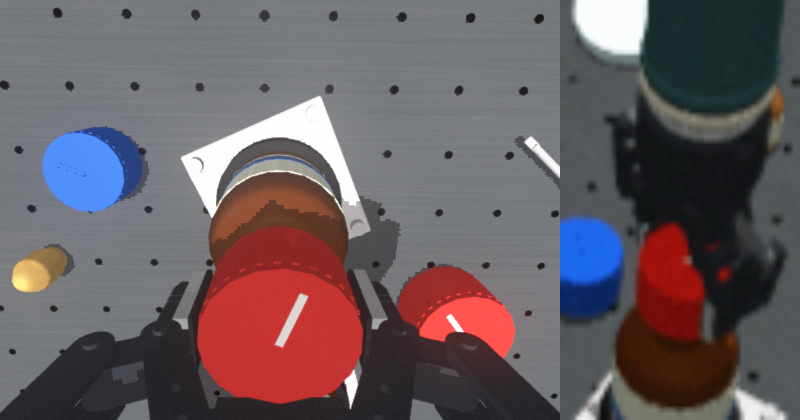

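Gripped at a 57 mm opening with almost no side force, so the grip is centred. I tighten the grip, then press in small steps.

step_arm --commands '[{"fingers":1,"dx":0,"dy":0,"dz":0,"roll":0},{"fingers":1,"dx":0,"dy":0,"dz":0.001,"roll":0},{"fingers":1,"dx":0,"dy":0,"dz":0.002,"roll":0},{"fingers":1,"dx":0,"dy":0,"dz":0.002,"roll":0}]' --squeeze 70

```text
time: 4.78
tool_pos: [0.5178, -0.2126, 0.1494]
tcp_rot: [3.141, 0.018, 0.001]
wrist_force: [1.7, 0.2, 3.1]
width: 0.659
grip_force: 73.3
```

step_arm --commands '[{"fingers":1,"dx":0,"dy":0,"dz":0.001,"roll":0},{"fingers":1,"dx":0,"dy":0,"dz":0.001,"roll":0}]'

```text
time: 5.03
tool_pos: [0.5177, -0.2126, 0.1485]
tcp_rot: [3.141, 0.018, 0.001]
wrist_force: [2.5, 1.3, 4.8]
width: 0.662
grip_force: 73.3
```

step_arm --commands '[{"fingers":1,"dx":0,"dy":0,"dz":0.001,"roll":0},{"fingers":1,"dx":0,"dy":0,"dz":0.001,"roll":0}]'

```text
time: 5.28
tool_pos: [0.5177, -0.2126, 0.1475]
tcp_rot: [3.141, 0.018, 0.001]
wrist_force: [2.1, 1.2, 5.7]
width: 0.664
grip_force: 73.3
```

step_arm --commands '[{"fingers":1,"dx":0,"dy":0,"dz":0.001,"roll":0},{"fingers":1,"dx":0,"dy":0,"dz":0.001,"roll":0}]'

```text
time: 5.52
tool_pos: [0.5178, -0.2126, 0.1466]
tcp_rot: [3.141, 0.018, 0.001]
wrist_force: [1.2, 0.4, 5.8]
width: 0.665
grip_force: 73.3
```

step_arm --commands '[{"fingers":1,"dx":0,"dy":0,"dz":0.0007,"roll":0},{"fingers":1,"dx":0,"dy":0,"dz":0.0007,"roll":0}]'

```text
time: 5.78
tool_pos: [0.5178, -0.2126, 0.146]
tcp_rot: [3.141, 0.018, 0.001]
wrist_force: [2.2, -0.1, 5.8]
width: 0.66
grip_force: 73.4
```

step_arm --commands '[{"fingers":1,"dx":0,"dy":0,"dz":0.0007,"roll":0},{"fingers":1,"dx":0,"dy":0,"dz":0.0007,"roll":0}]'

```text
time: 6.02
tool_pos: [0.5178, -0.2126, 0.1454]
tcp_rot: [3.141, 0.018, 0.001]
wrist_force: [2.0, 1.1, 6.7]
width: 0.665
grip_force: 73.4
```

step_arm --commands '[{"fingers":1,"dx":0,"dy":0,"dz":0.0007,"roll":0},{"fingers":1,"dx":0,"dy":0,"dz":0.0007,"roll":0}]'

```text
time: 6.28
tool_pos: [0.5178, -0.2126, 0.1451]
tcp_rot: [3.141, 0.018, 0.001]
wrist_force: [0.8, 1.7, 9.5]
width: 0.663
grip_force: 73.7
```

step_arm --commands '[{"fingers":1,"dx":0,"dy":0,"dz":0.0007,"roll":0},{"fingers":1,"dx":0,"dy":0,"dz":0.0007,"roll":0}]'

```text
time: 6.52
tool_pos: [0.5178, -0.2126, 0.1451]
tcp_rot: [3.141, 0.018, 0.002]
wrist_force: [-1.5, 2.0, 11.6]
width: 0.663
grip_force: 74.0
```

step_arm --commands '[{"fingers":1,"dx":0,"dy":0,"dz":0.0007,"roll":0},{"fingers":1,"dx":0,"dy":0,"dz":0.0007,"roll":0}]'

```text
time: 6.78
tool_pos: [0.5178, -0.2126, 0.145]
tcp_rot: [3.141, 0.018, 0.002]
wrist_force: [-2.5, 3.9, 15.1]
width: 0.666
grip_force: 74.4
```

The teeth met at TCP z 0.145 (about 6 mm down), and the force is now 15 N. I turn anticlockwise, which is negative roll.

step_arm --commands '[{"fingers":1,"dx":0,"dy":0,"dz":0,"roll":-2},{"fingers":1,"dx":0,"dy":0,"dz":0,"roll":-4},{"fingers":1,"dx":0,"dy":0,"dz":0,"roll":-6},{"fingers":1,"dx":0,"dy":0,"dz":0,"roll":-6}]'

```text
time: 7.28
tool_pos: [0.5182, -0.2128, 0.1451]
tcp_rot: [3.135, 0.182, 0.003]
wrist_force: [-1.5, 1.9, 13.7]
width: 0.667
grip_force: 74.3
```

```bash
cat > st.py <<'E'
from h import *
s=read_state();R=Ro.from_rotvec(s["tcp_rot"]).as_matrix()
print("yaw %.2f"%np.degrees(np.arctan2(R[1,0],R[0,0])),s["tool_pos"].round(4),s["wrist_force"].round(1),s["torque"].round(2),"q6 %.3f"%s["q"][5],"jt",s["joint_torque"].round(2),"t",s["time"])
E
python3 st.py
```

```text
yaw 6.65 [ 0.5182 -0.2128  0.1451] [-1.5  1.9 13.7] [0.27 0.2  0.05] q6 1.020 jt [ -0.6  -32.92 -28.06  -0.36  -0.64  -0.12] t 7.275
```

step_arm --commands '[{"fingers":1,"dx":0,"dy":0,"dz":0,"roll":-2},{"fingers":1,"dx":0,"dy":0,"dz":0,"roll":-4},{"fingers":1,"dx":0,"dy":0,"dz":0,"roll":-6},{"fingers":1,"dx":0,"dy":0,"dz":0,"roll":-6}]'

```text
time: 7.78
tool_pos: [0.5184, -0.2127, 0.1451]
tcp_rot: [3.122, 0.346, 0.004]
wrist_force: [-1.0, 1.6, 13.8]
width: 0.665
grip_force: 74.3
```

step_arm --commands '[{"fingers":1,"dx":0,"dy":0,"dz":0,"roll":-2},{"fingers":1,"dx":0,"dy":0,"dz":0,"roll":-4},{"fingers":1,"dx":0,"dy":0,"dz":0,"roll":-6},{"fingers":1,"dx":0,"dy":0,"dz":0,"roll":-6}]'

```text
time: 8.28
tool_pos: [0.5185, -0.2124, 0.1451]
tcp_rot: [3.1, 0.509, 0.004]
wrist_force: [-0.4, 2.9, 13.7]
width: 0.663
grip_force: 74.3
```

```bash
python3 st.py
```

```text
yaw 18.64 [ 0.5185 -0.2124  0.1451] [-0.4  2.9 13.7] [ 0.48  0.05 -0.02] q6 0.811 jt [ -1.44 -33.1  -27.95  -0.81  -0.5   -0.15] t 8.275
```

step_arm --commands '[{"fingers":1,"dx":0,"dy":0,"dz":0,"roll":-2},{"fingers":1,"dx":0,"dy":0,"dz":0,"roll":-4},{"fingers":1,"dx":0,"dy":0,"dz":0,"roll":-4}]'

```text
time: 8.65
tool_pos: [0.5186, -0.2123, 0.1451]
tcp_rot: [3.08, 0.617, 0.004]
wrist_force: [0.0, 3.9, 13.5]
width: 0.669
grip_force: 74.3
```

step_arm --commands '[{"fingers":1,"dx":0,"dy":0,"dz":0,"roll":-2},{"fingers":1,"dx":0,"dy":0,"dz":0,"roll":-4},{"fingers":1,"dx":0,"dy":0,"dz":0,"roll":-4}]'

```text
time: 9.02
tool_pos: [0.5186, -0.2122, 0.1451]
tcp_rot: [3.057, 0.724, 0.004]
wrist_force: [0.5, 3.4, 14.3]
width: 0.664
grip_force: 74.3
```

step_arm --commands '[{"fingers":1,"dx":0,"dy":0,"dz":0,"roll":-2},{"fingers":1,"dx":0,"dy":0,"dz":0,"roll":-4},{"fingers":1,"dx":0,"dy":0,"dz":0,"roll":-4}]'

```text
time: 9.4
tool_pos: [0.5186, -0.2121, 0.1451]
tcp_rot: [3.03, 0.83, 0.004]
wrist_force: [0.3, 3.7, 13.5]
width: 0.664
grip_force: 74.4
```

```bash
python3 st.py
```

```text
yaw 30.64 [ 0.5186 -0.2121  0.1451] [ 0.3  3.7 13.5] [ 0.64  0.05 -0.05] q6 0.602 jt [ -1.98 -32.99 -28.01  -1.09  -0.61  -0.16] t 9.4
```

```bash
cat > mark.py <<'E'
from h import *
def mk(im):
    h=cv2.cvtColor(im,cv2.COLOR_BGR2HSV)
    m=((h[...,1]<90)&(h[...,2]>140)).astype(np.uint8);m[:265]=0;m[390:]=0;m[:,:205]=0;m[:,355:]=0
    k,l,st,ce=cv2.connectedComponentsWithStats(m)
    for i in range(1,k):
        if st[i,4]>60:
            v,u=np.nonzero(l==i);r=cv2.minAreaRect(np.stack([u,v],1).astype(np.float32));print(st[i],ce[i].round(1),r)
mk(cv2.imread("pics/g2.png")[:,:560]);a,_=read_camera("wrist");mk(a);cv2.imwrite("pics/w3.png",a)
E
python3 mark.py
```

```text
[275 293  33  54 518] [291.2 319.6] ((291.0999755859375, 319.8000183105469), (8.9442720413208, 57.6905517578125), 26.56505012512207)
[344 369  11  21 151] [350.2 381.2] ((349.0, 379.0), (20.0, 10.0), 90.0)
[275 293  33  54 518] [291.1 319.3] ((290.8000183105469, 319.4000244140625), (8.9442720413208, 58.13776397705078), 26.56505012512207)
```

The cap mark turns with the fingers, so the grip isn't slipping. With 30° turned under load and no drop, the teeth were probably in mesh from the start. I go on toward the stop and watch the moment.

step_arm --commands '[{"fingers":1,"dx":0,"dy":0,"dz":0,"roll":-2},{"fingers":1,"dx":0,"dy":0,"dz":0,"roll":-4},{"fingers":1,"dx":0,"dy":0,"dz":0,"roll":-4}]'

```text
time: 9.82
tool_pos: [0.5185, -0.2121, 0.145]
tcp_rot: [2.999, 0.935, 0.004]
wrist_force: [0.8, 4.2, 14.4]
width: 0.664
grip_force: 74.4
```

```bash
python3 st.py
```

```text
yaw 34.64 [ 0.5185 -0.2121  0.145 ] [ 0.8  4.2 14.4] [ 0.7   0.05 -0.11] q6 0.532 jt [ -2.04 -32.9  -28.07  -1.12  -0.69  -0.17] t 9.825
```

step_arm --commands '[{"fingers":1,"dx":0,"dy":0,"dz":0,"roll":-2},{"fingers":1,"dx":0,"dy":0,"dz":0,"roll":-4},{"fingers":1,"dx":0,"dy":0,"dz":0,"roll":-4}]'

```text
time: 10.2
tool_pos: [0.5185, -0.212, 0.1451]
tcp_rot: [2.964, 1.039, 0.004]
wrist_force: [0.2, 4.2, 14.5]
width: 0.669
grip_force: 74.4
```

```bash
python3 st.py
```

```text
yaw 38.64 [ 0.5185 -0.212   0.1451] [ 0.2  4.2 14.5] [ 0.71  0.15 -0.07] q6 0.462 jt [ -2.02 -32.83 -28.11  -1.1   -0.76  -0.16] t 10.2
```

step_arm --commands '[{"fingers":1,"dx":0,"dy":0,"dz":0,"roll":-1.5},{"fingers":1,"dx":0,"dy":0,"dz":0,"roll":-3},{"fingers":1,"dx":0,"dy":0,"dz":0,"roll":-3}]'

```text
time: 10.58
tool_pos: [0.5184, -0.212, 0.1451]
tcp_rot: [2.936, 1.116, 0.004]
wrist_force: [-1.3, 4.0, 14.9]
width: 0.662
grip_force: 74.4
```

```bash
python3 st.py
```

```text
yaw 41.63 [ 0.5184 -0.212   0.1451] [-1.3  4.  14.9] [ 0.74  0.12 -0.15] q6 0.410 jt [ -2.06 -32.78 -28.14  -1.15  -0.81  -0.17] t 10.575
```

step_arm --commands '[{"fingers":1,"dx":0.0005,"dy":-0.0006,"dz":0,"roll":-1.5},{"fingers":1,"dx":0.0005,"dy":-0.0006,"dz":0,"roll":-3},{"fingers":1,"dx":0.0005,"dy":-0.0006,"dz":0,"roll":-3}]'

```text
time: 10.95
tool_pos: [0.5184, -0.2118, 0.145]
tcp_rot: [2.905, 1.193, 0.003]
wrist_force: [-0.9, 2.4, 12.6]
width: 0.662
grip_force: 74.3
```

```bash
python3 st.py
```

```text
yaw 44.64 [ 0.5184 -0.2118  0.145 ] [-0.9  2.4 12.6] [ 0.47  0.12 -0.08] q6 0.359 jt [ -1.15 -33.05 -27.96  -0.67  -0.54  -0.14] t 10.95
```

step_arm --commands '[{"fingers":1,"dx":0,"dy":0,"dz":0,"roll":-1.5},{"fingers":1,"dx":0,"dy":0,"dz":0,"roll":-3},{"fingers":1,"dx":0,"dy":0,"dz":0,"roll":-3}]'

```text
time: 11.32
tool_pos: [0.5184, -0.2117, 0.145]
tcp_rot: [2.873, 1.268, 0.003]
wrist_force: [-0.3, 3.3, 13.8]
width: 0.662
grip_force: 74.3
```

```bash
python3 st.py
```

```text
yaw 47.64 [ 0.5184 -0.2117  0.145 ] [-0.3  3.3 13.8] [ 0.53  0.17 -0.08] q6 0.306 jt [ -1.31 -32.99 -27.99  -0.75  -0.59  -0.14] t 11.325
```

step_arm --commands '[{"fingers":1,"dx":0,"dy":0,"dz":0,"roll":-1.5},{"fingers":1,"dx":0,"dy":0,"dz":0,"roll":-3},{"fingers":1,"dx":0,"dy":0,"dz":0,"roll":-3}]'

```text
time: 11.7
tool_pos: [0.5184, -0.2116, 0.145]
tcp_rot: [2.839, 1.343, 0.003]
wrist_force: [-0.4, 2.9, 13.9]
width: 0.665
grip_force: 74.4
```

```bash
python3 st.py
```

```text
yaw 50.64 [ 0.5184 -0.2116  0.145 ] [-0.4  2.9 13.9] [ 0.51  0.15 -0.08] q6 0.254 jt [ -1.36 -32.92 -28.03  -0.77  -0.65  -0.14] t 11.7
```

step_arm --commands '[{"fingers":1,"dx":0,"dy":0,"dz":0,"roll":-1.5},{"fingers":1,"dx":0,"dy":0,"dz":0,"roll":-3},{"fingers":1,"dx":0,"dy":0,"dz":0,"roll":-3}]'

```text
time: 12.08
tool_pos: [0.5183, -0.2116, 0.1451]
tcp_rot: [2.803, 1.417, 0.003]
wrist_force: [-0.8, 3.5, 13.9]
width: 0.662
grip_force: 74.4
```

```bash
python3 st.py
```

```text
yaw 53.64 [ 0.5183 -0.2116  0.1451] [-0.8  3.5 13.9] [ 0.54  0.26 -0.11] q6 0.202 jt [ -1.35 -32.87 -28.07  -0.77  -0.7   -0.15] t 12.075
```

step_arm --commands '[{"fingers":1,"dx":0,"dy":0,"dz":0,"roll":-1.5},{"fingers":1,"dx":0,"dy":0,"dz":0,"roll":-3},{"fingers":1,"dx":0,"dy":0,"dz":0,"roll":-3}]'

```text
time: 12.45
tool_pos: [0.5182, -0.2116, 0.145]
tcp_rot: [2.765, 1.49, 0.003]
wrist_force: [-1.3, 2.2, 14.3]
width: 0.664
grip_force: 74.4
```

```bash
python3 st.py
```

```text
yaw 56.63 [ 0.5182 -0.2116  0.145 ] [-1.3  2.2 14.3] [ 0.53  0.13 -0.15] q6 0.149 jt [ -1.33 -32.78 -28.12  -0.8   -0.79  -0.2 ] t 12.45
```

step_arm --commands '[{"fingers":1,"dx":0,"dy":0,"dz":0,"roll":-1.5},{"fingers":1,"dx":0,"dy":0,"dz":0,"roll":-3},{"fingers":1,"dx":0,"dy":0,"dz":0,"roll":-3}]'

```text
time: 12.82
tool_pos: [0.5181, -0.2115, 0.1451]
tcp_rot: [2.726, 1.561, 0.003]
wrist_force: [-0.6, 3.3, 14.4]
width: 0.668
grip_force: 74.6
```

```bash
python3 st.py
```

```text
yaw 59.60 [ 0.5181 -0.2115  0.1451] [-0.6  3.3 14.4] [ 0.52  0.32 -0.34] q6 0.097 jt [ -1.12 -32.61 -28.22  -0.87  -0.94  -0.39] t 12.825
```

The moment is starting to climb: the stop is near 57–59° (58° turned). I'll make one small confirming turn.

step_arm --commands '[{"fingers":1,"dx":0,"dy":0,"dz":0,"roll":-1},{"fingers":1,"dx":0,"dy":0,"dz":0,"roll":-1}]'

```text
time: 13.08
tool_pos: [0.518, -0.2114, 0.145]
tcp_rot: [2.712, 1.584, 0.002]
wrist_force: [-2.1, 3.5, 14.5]
width: 0.667
grip_force: 74.7
```

```bash
python3 st.py
```

```text
yaw 60.58 [ 0.518  -0.2114  0.145 ] [-2.1  3.5 14.5] [ 0.62  0.31 -0.44] q6 0.080 jt [ -1.04 -32.56 -28.25  -0.93  -1.    -0.47] t 13.075
```

step_arm --commands '[{"fingers":1,"dx":0,"dy":0,"dz":0,"roll":1.5},{"fingers":1,"dx":0,"dy":0,"dz":-0.002,"roll":1.5},{"fingers":1,"dx":0,"dy":0,"dz":-0.004,"roll":1.5},{"fingers":1,"dx":0,"dy":0,"dz":-0.006,"roll":1.5},{"fingers":1,"dx":0,"dy":0,"dz":-0.007,"roll":1.5},{"fingers":1,"dx":0,"dy":0,"dz":-0.007,"roll":1.5}]'

```text
time: 13.82
tool_pos: [0.5171, -0.2114, 0.1499]
tcp_rot: [-2.731, -1.55, 0.001]
wrist_force: [0.3, 4.3, 5.4]
width: 0.662
grip_force: 73.9
```

step_arm --commands '[{"fingers":1,"dx":0,"dy":0,"dz":-0.0015,"roll":0},{"fingers":1,"dx":0,"dy":0,"dz":-0.003,"roll":0},{"fingers":1,"dx":0,"dy":0,"dz":-0.003,"roll":0}]'

```text
time: 14.2
tool_pos: [0.517, -0.2116, 0.1527]
tcp_rot: [-2.732, -1.55, 0.001]
wrist_force: [0.9, 3.1, 3.7]
width: 0.665
grip_force: 73.9
```

step_arm --commands '[{"fingers":1,"dx":0,"dy":0,"dz":-0.001,"roll":0},{"fingers":1,"dx":0,"dy":0,"dz":-0.002,"roll":0},{"fingers":1,"dx":0,"dy":0,"dz":-0.002,"roll":0}]'

```text
time: 14.58
tool_pos: [0.517, -0.2118, 0.1544]
tcp_rot: [-2.732, -1.55, 0.001]
wrist_force: [-0.9, 2.2, 1.5]
width: 0.664
grip_force: 73.9
```

```bash
python3 st.py
```

```text
yaw 59.15 [ 0.517  -0.2118  0.1544] [-0.9  2.2  1.5] [ 0.25 -0.06 -0.06] q6 0.106 jt [ -1.04 -39.41 -33.75  -0.57  -0.19  -0.  ] t 14.575
```

step_arm --commands '[{"fingers":1,"dx":0,"dy":0,"dz":-0.001,"roll":0},{"fingers":1,"dx":0,"dy":0,"dz":-0.002,"roll":0},{"fingers":1,"dx":0,"dy":0,"dz":-0.003,"roll":0},{"fingers":1,"dx":0,"dy":0,"dz":-0.003,"roll":0}]'

```text
time: 15.08
tool_pos: [0.5171, -0.2118, 0.1575]
tcp_rot: [-2.732, -1.55, 0.001]
wrist_force: [-0.9, 0.2, -1.5]
width: 0.665
grip_force: 74.4
```

step_arm --commands '[{"fingers":1,"dx":0,"dy":0,"dz":-0.003,"roll":0},{"fingers":1,"dx":0,"dy":0,"dz":-0.006,"roll":0},{"fingers":1,"dx":0,"dy":0,"dz":-0.009,"roll":0},{"fingers":1,"dx":0,"dy":0,"dz":-0.009,"roll":0}]'

```text
time: 15.58
tool_pos: [0.5176, -0.2118, 0.1673]
tcp_rot: [2.732, 1.55, 0.001]
wrist_force: [0.4, 0.5, -0.8]
width: 0.66
grip_force: 74.5
```

The cap is free: about −1 N at 16 mm up, which is just its weight. I lift it well clear and work out the transfer.

step_arm --commands '[{"fingers":1,"dx":0,"dy":0,"dz":-0.015,"roll":0},{"fingers":1,"dx":0,"dy":0,"dz":-0.03,"roll":0},{"fingers":1,"dx":0,"dy":0,"dz":-0.045,"roll":0},{"fingers":1,"dx":0,"dy":0,"dz":-0.06,"roll":0},{"fingers":1,"dx":0,"dy":0,"dz":-0.075,"roll":0},{"fingers":1,"dx":0,"dy":0,"dz":-0.075,"roll":0}]'

```text
time: 16.32
tool_pos: [0.5184, -0.2122, 0.2439]
tcp_rot: [2.73, 1.549, 0.003]
wrist_force: [-0.3, -0.5, -0.8]
width: 0.663
grip_force: 74.5
```

```bash
python3 - <<'E'
from h import *
delta(.498,.2255,.24)
im,d=read_camera("side");cv2.imwrite("pics/side2.png",im[120:340,180:460])
w,_=read_camera("wrist");cv2.imwrite("pics/lift.png",cv2.hconcat([cv2.resize(im[120:340,240:400],(240,330)),cv2.resize(w,(440,330))]))
E
```

```text
t 16.32 pos [ 0.5184 -0.2122  0.2439] q [-0.433  0.037  1.84  -0.     1.261  0.106] F [-0.3 -0.5 -0.8] w 0.663 grip 74.5
tool x [0.513 0.858 0.   ] y [ 0.858 -0.513  0.004] z [ 0.0032 -0.0015 -1.    ] -> dx,dy,dz [ 0.3653 -0.242   0.0032]
```

View pics/lift.png

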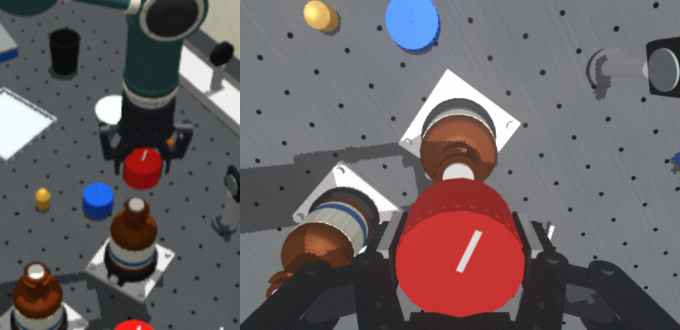

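The picture shows the cap held level above the bare white neck. I carry it across to the tray.

step_arm --commands '[{"fingers":1,"dx":0.03,"dy":-0.02,"dz":0,"roll":0},{"fingers":1,"dx":0.075,"dy":-0.05,"dz":0,"roll":0},{"fingers":1,"dx":0.12,"dy":-0.08,"dz":0,"roll":0},{"fingers":1,"dx":0.165,"dy":-0.11,"dz":0,"roll":0},{"fingers":1,"dx":0.21,"dy":-0.14,"dz":0,"roll":0},{"fingers":1,"dx":0.255,"dy":-0.17,"dz":0,"roll":0},{"fingers":1,"dx":0.3,"dy":-0.2,"dz":0,"roll":0},{"fingers":1,"dx":0.345,"dy":-0.229,"dz":0,"roll":0}]'

```text
time: 17.42
tool_pos: [0.4968, 0.2035, 0.2407]
tcp_rot: [-2.732, -1.551, 0.002]
wrist_force: [0.1, 1.0, -2.0]
width: 0.663
grip_force: 74.6
```

step_arm --commands '[{"fingers":1,"dx":0.015,"dy":-0.01,"dz":0,"roll":0},{"fingers":1,"dx":0.02,"dy":-0.013,"dz":0,"roll":0},{"fingers":1,"dx":0.02,"dy":-0.013,"dz":0,"roll":0}]'

```text
time: 17.8
tool_pos: [0.4967, 0.2249, 0.2413]
tcp_rot: [2.732, 1.55, -0.002]
wrist_force: [1.5, -0.6, -1.2]
width: 0.66
grip_force: 74.7
```

```bash
python3 - <<'E'
from h import *
delta(.498,.2255,.04)
c=calibration("side");im,d=read_camera("side");P=cloud(c,d);h=cv2.cvtColor(im,cv2.COLOR_BGR2HSV)
red=(((h[...,0]<8)|(h[...,0]>172))&(h[...,1]>130)&(h[...,2]>60)&(d>0))
k,l,st,ce=cv2.connectedComponentsWithStats(red.astype(np.uint8))
for i in range(1,k):
    if st[i,4]>40:
        q=P[l==i];print(st[i],ce[i],q.min(0).round(3),q.max(0).round(3),np.percentile(q[:,2],[3,97]).round(3))
E
```

```text
t 17.80 pos [0.4967 0.2249 0.2413] q [ 3.800e-01  1.300e-02  1.869e+00 -1.000e-03  1.261e+00  9.190e-01] F [ 1.5 -0.6 -1.2] w 0.660 grip 74.7
tool x [ 0.513  0.858 -0.001] y [ 0.858 -0.513 -0.   ] z [-8.e-04 -1.e-03 -1.e+00] -> dx,dy,dz [0.0014 0.0008 0.2013]
[226 128  21  23 396] [236.39393939 139.08080808] [0.466 0.189 0.035] [0.579 0.49  0.303] [0.247 0.285]
[ 313  333   34   40 1061] [328.74458058 352.78039585] [ 0.372 -0.402 -0.004] [ 0.463 -0.301  0.062] [0.005 0.06 ]
```

step_arm --commands '[{"fingers":1,"dx":0.001,"dy":0.001,"dz":0.03,"roll":0},{"fingers":1,"dx":0.001,"dy":0.001,"dz":0.07,"roll":0},{"fingers":1,"dx":0.001,"dy":0.001,"dz":0.11,"roll":0},{"fingers":1,"dx":0.001,"dy":0.001,"dz":0.15,"roll":0},{"fingers":1,"dx":0.001,"dy":0.001,"dz":0.18,"roll":0},{"fingers":1,"dx":0.001,"dy":0.001,"dz":0.2,"roll":0},{"fingers":1,"dx":0.001,"dy":0.001,"dz":0.21,"roll":0},{"fingers":1,"dx":0.001,"dy":0.001,"dz":0.213,"roll":0}]'

```text
time: 18.85
tool_pos: [0.4984, 0.2252, 0.0286]
tcp_rot: [2.733, 1.549, -0.001]
wrist_force: [-0.5, -0.0, -1.2]
width: 0.666
grip_force: 74.6
```

step_arm --commands '[{"fingers":1,"dx":0,"dy":0,"dz":0.004,"roll":0},{"fingers":1,"dx":0,"dy":0,"dz":0.008,"roll":0},{"fingers":1,"dx":0,"dy":0,"dz":0.012,"roll":0},{"fingers":1,"dx":0,"dy":0,"dz":0.014,"roll":0},{"fingers":1,"dx":0,"dy":0,"dz":0.014,"roll":0}]'

```text
time: 19.48
tool_pos: [0.498, 0.2261, 0.0146]
tcp_rot: [-2.732, -1.551, 0.001]
wrist_force: [-0.5, -0.5, -1.3]
width: 0.664
grip_force: 74.6
```

step_arm --commands '[{"fingers":1,"dx":0,"dy":0,"dz":0.001,"roll":0},{"fingers":1,"dx":0,"dy":0,"dz":0.002,"roll":0},{"fingers":1,"dx":0,"dy":0,"dz":0.002,"roll":0}]'

```text
time: 19.85
tool_pos: [0.4981, 0.2261, 0.0127]
tcp_rot: [-2.732, -1.55, 0.0]
wrist_force: [0.3, 1.0, -2.0]
width: 0.664
grip_force: 74.6
```

```bash
python3 st.py
```

```text
yaw 59.15 [0.4981 0.2261 0.0127] [ 0.3  1.  -2. ] [ 0.02 -0.02  0.01] q6 0.919 jt [ 0.000e+00 -4.335e+01 -2.864e+01 -0.000e+00 -1.000e-02 -0.000e+00] t 19.85
```

step_arm --commands '[{"fingers":1,"dx":0,"dy":0,"dz":0.001,"roll":0},{"fingers":1,"dx":0,"dy":0,"dz":0.002,"roll":0},{"fingers":1,"dx":0,"dy":0,"dz":0.003,"roll":0},{"fingers":1,"dx":0,"dy":0,"dz":0.003,"roll":0}]'

```text
time: 20.35
tool_pos: [0.498, 0.2261, 0.0096]
tcp_rot: [-2.732, -1.55, 0.001]
wrist_force: [0.1, -0.1, -0.5]
width: 0.663
grip_force: 74.6
```

step_arm --commands '[{"fingers":1,"dx":0,"dy":0,"dz":0.0007,"roll":0},{"fingers":1,"dx":0,"dy":0,"dz":0.0015,"roll":0},{"fingers":1,"dx":0,"dy":0,"dz":0.0015,"roll":0}]'

```text
time: 20.72
tool_pos: [0.4981, 0.2261, 0.0082]
tcp_rot: [-2.732, -1.55, 0.0]
wrist_force: [0.6, -0.0, -1.5]
width: 0.666
grip_force: 74.6
```

step_arm --commands '[{"fingers":1,"dx":0,"dy":0,"dz":0.0007,"roll":0},{"fingers":1,"dx":0,"dy":0,"dz":0.0015,"roll":0},{"fingers":1,"dx":0,"dy":0,"dz":0.0015,"roll":0}]'

```text
time: 21.1
tool_pos: [0.4981, 0.2261, 0.0067]
tcp_rot: [-2.732, -1.55, 0.0]
wrist_force: [-0.5, 0.4, -0.3]
width: 0.662
grip_force: 74.6
```

step_arm --commands '[{"fingers":1,"dx":0,"dy":0,"dz":0.0005,"roll":0},{"fingers":1,"dx":0,"dy":0,"dz":0.001,"roll":0},{"fingers":1,"dx":0,"dy":0,"dz":0.001,"roll":0}]'

```text
time: 21.48
tool_pos: [0.4982, 0.2262, 0.0061]
tcp_rot: [-2.732, -1.55, -0.0]
wrist_force: [-2.0, -0.9, 3.8]
width: 0.661
grip_force: 74.9
```

step_arm --commands '[{"fingers":1,"dx":0,"dy":0,"dz":0.0005,"roll":0},{"fingers":1,"dx":0,"dy":0,"dz":0.001,"roll":0},{"fingers":1,"dx":0,"dy":0,"dz":0.001,"roll":0}]'

```text
time: 21.85
tool_pos: [0.4983, 0.2261, 0.0048]
tcp_rot: [2.732, 1.55, 0.0]
wrist_force: [-2.0, 0.4, 3.3]
width: 0.663
grip_force: 74.9
```

Touched down at TCP z 0.006, as predicted. I ease up 1 mm, release and withdraw.

step_arm --commands '[{"fingers":1,"dx":0,"dy":0,"dz":-0.001,"roll":0},{"fingers":1,"dx":0,"dy":0,"dz":-0.001,"roll":0},{"fingers":0,"dx":0,"dy":0,"dz":-0.001,"roll":0},{"fingers":-1,"dx":0,"dy":0,"dz":-0.001,"roll":0},{"fingers":-1,"dx":0,"dy":0,"dz":-0.001,"roll":0},{"fingers":-1,"dx":0,"dy":0,"dz":-0.001,"roll":0},{"fingers":-1,"dx":0,"dy":0,"dz":-0.001,"roll":0},{"fingers":-1,"dx":0,"dy":0,"dz":-0.001,"roll":0}]' --squeeze 25

```text
time: 22.85
tool_pos: [0.4982, 0.2261, 0.0057]
tcp_rot: [-2.732, -1.55, -0.0]
wrist_force: [0.2, 0.7, -0.3]
width: 0.999
grip_force: 0.0
```

step_arm --commands '[{"fingers":-1,"dx":0,"dy":0,"dz":-0.01,"roll":0},{"fingers":-1,"dx":0,"dy":0,"dz":-0.03,"roll":0},{"fingers":-1,"dx":0,"dy":0,"dz":-0.06,"roll":0},{"fingers":-1,"dx":0,"dy":0,"dz":-0.1,"roll":0},{"fingers":-1,"dx":0,"dy":0,"dz":-0.14,"roll":0},{"fingers":-1,"dx":0,"dy":0,"dz":-0.17,"roll":0},{"fingers":-1,"dx":0,"dy":0,"dz":-0.18,"roll":0},{"fingers":-1,"dx":0,"dy":0,"dz":-0.18,"roll":0}]'

```text
time: 23.85
tool_pos: [0.4984, 0.2262, 0.1864]
tcp_rot: [2.732, 1.55, 0.002]
wrist_force: [0.3, -0.1, 0.3]
width: 0.999
grip_force: 0.0
```

```bash
python3 - <<'E'
from h import *
delta(.498,.2255,.2)
im,d=read_camera("side");w,wd=read_camera("wrist");c=calibration("wrist");P=cloud(c,wd);h=cv2.cvtColor(w,cv2.COLOR_BGR2HSV)
red=(((h[...,0]<8)|(h[...,0]>172))&(h[...,1]>130)&(h[...,2]>60)&(wd>0)&(P[...,2]>.038))
q=P[red];print("top",np.median(q,0).round(4),q.min(0).round(3),q.max(0).round(3),np.percentile(q[:,2],[10,90]).round(4))
A=np.c_[q[:,:2],np.ones(len(q))];print("slope",np.linalg.lstsq(A,q[:,2],rcond=None)[0].round(3))
cv2.imwrite("pics/end.png",cv2.hconcat([im[60:360,170:470],cv2.resize(w,(400,300))]))
E
```

```text
t 23.85 pos [0.4984 0.2262 0.1864] q [0.381 0.056 1.929 0.    1.156 0.919] F [ 0.3 -0.1  0.3] w 0.999 grip 0.0
tool x [0.513 0.858 0.001] y [ 0.858 -0.513  0.001] z [ 1.3e-03  5.0e-04 -1.0e+00] -> dx,dy,dz [-0.0008 -0.     -0.0136]
top [0.4986 0.2252 0.0442] [0.47  0.196 0.038] [0.527 0.253 0.047] [0.0432 0.0451]
slope [-0.006 -0.007  0.049]
```

View pics/end.png

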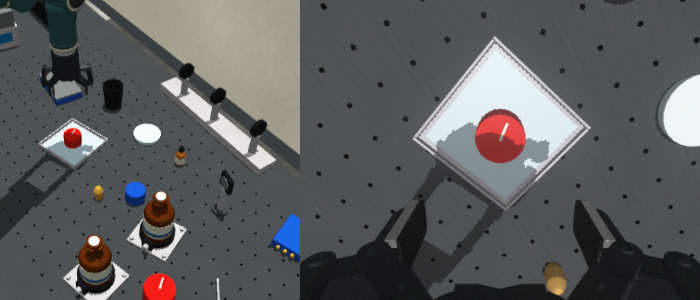

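The cap stands upright in the middle of the tray, with its top at z 0.044 (floor 4 mm plus cap 41 mm). The arm is clear and nothing else has moved.

```bash
python3 -c "
from workcell import *
print(finish_job())"
```

```text
the job is handed in; nothing more can be done
None
```

I turned the cap to its stop at about 58°, lifted it off, and stood it upright within 2 mm of the tray's centre; the job was handed in after about 24 s, with no verdict returned.

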